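# Give a five-click dose on the titrator's ratchet lever and hold it

### The job

Pull the clear guard flap on the front of the white dosing unit all the way down, then draw the unit's green-handled ratchet lever forward over the unit's front by exactly five clicks from where it stands, not a sixth, and keep hold of it there. The lever springs back if it is let go after the dose, so finish while the fingers are still holding it steady at the fifth click. Leave the other glassware and things standing where they are.

Things in the scene. Friction and masses are not known exactly. Their poses are not given: they have to be found in the camera images.
- dosing_unit: white titrator dosing unit, fixed to the bench, front towards the robot. Origin: on the bench under it; x points to its back, y to its left seen from the robot, z up. Housing x -115 to +120 mm, 200 mm wide, 100 mm high; in front a hinge foot to x -137 mm, 16 mm high. Amber glass cell fixed on the rear deck at (80, 55) mm, top 187 mm over the bench. mm in all texts: unit's frame
- flap_hinge (a point): middle of the guard flap's hinge line, along the unit's y at (-130, 0, 20) mm. The flap is a clear plate 180 mm wide, 5 mm thick, with a black round rim, 10 mm thick, along its top edge 165 mm from the hinge. Under 0.5 N at the rim moves it; near upright it stays put, beyond about 0.3 rad it falls the rest of the way by itself
- flap (a joint): angle of the guard flap (rad): 0 upright, up to 0.12 at the start, 1.5 fully down, when it lies forward towards the robot, 20 mm over the bench
- flap_top (a point): middle of the flap's top edge, on the black rim, 185 mm over the bench when upright. 60 to 100 mm of free space lie between it and the lever's handle behind it
- ratchet_lever: stirrup of two steel arms, 10 mm thick, at y +-55 mm, and a green cross-bar. Origin on its hinge axis, along y at (-50, 0, 85) mm. At its rest stop (0 rad) the arms lean 0.35 rad to the back; it turns forward (handle towards the robot) to 1.6 rad at most. Notches lie every 0.2 rad from 0, 23 mm apart at the handle. It starts at rest in the notch at 0, 0.2 or 0.4 rad
- lever_grip (a point): centre of the handle, a green sleeve turning freely on its bar: 14 mm thick, along y, 95 mm free between the arms, 115 mm from the hinge axis, 193 to 200 mm up at first. A spring pulls it back, 0.8 Nm per rad from the rest stop. Leaving a notch takes 5 N more; the pull then eases off, past halfway (the click) it is drawn on into the next notch, 5 N less. Past 0.8 rad it springs back if let go
- sample_vial: a small glass vial with a blue cap, 24 mm across and 45 mm tall, standing on the unit's rear deck; a bystander, origin at the centre of its underside
- amber_bottle: amber glass bottle with a black cap, 72 mm across, 150 mm tall, loose on the bench; a bystander, origin at the centre of its underside
- solvent_bottle: white bottle with a red cap, 64 mm across, 140 mm tall, loose on the bench; a bystander, origin at the centre of its underside
- beaker: small glass beaker, 66 mm across, 75 mm tall, loose on the bench; a bystander, origin at the centre of its underside
- tip_box: blue pipette-tip box, 90 x 65 x 50 mm, loose on the bench; a bystander, origin at the centre of its underside
- reagent_jar: amber jar with a white lid, 56 mm across, 70 mm tall, loose on the bench; a bystander, origin at the centre of its underside
- spatula: steel lab spatula lying on the bench, 160 mm long, loose on the bench; a bystander, origin at the centre of its underside

How it is judged:
On the way, in this order (a step that is already met when the one before it is completed fails the run):
1. the guard flap is fully down (value of joint flap above 1.35 rad), for 0.2 s.
2. the lever has been advanced five clicks (distance of lever_grip from where it was at the start of the episode between 0.1 and 0.12 m), for 0.2 s.
At the end, for the whole second after the job is handed in: The flap is fully down (over 1.35 rad), the lever's handle stands 100 to 120 mm in a straight line from where it started (five clicks; 1.0 rad is 110 mm), it is still (under 0.15 rad/s), and the fingers press on the lever with more than 0.8 N (all of step 2 and value of joint flap above 1.35 rad and contact force between the fingers and ratchet_lever above 0.8 N and angular speed of ratchet_lever below 0.15 rad/s); the arm keeps its last pose, push and grip.
It fails at once if the lever is advanced to a sixth click (handle more than 124 mm from its start) (distance of lever_grip from where it was at the start of the episode above 0.124 m).
It fails at once if a bystander is shifted by more than 30 mm, or the vial off its place (distance of any of sample_vial, amber_bottle, solvent_bottle, beaker, tip_box, reagent_jar, spatula from where it was at the start of the episode above 0.03 m).
It also fails if it takes over 64 s, if anything falls off the work surface, if the arm or the gripper's body presses on something with over 40 N, if the wrist force passes 120 N, or if a joint passes its speed limit or range.

### The arm

A 7-joint arm with a two-finger parallel gripper is mounted at the origin on the work surface. World frame = base frame: x ahead of the robot, y to its left, z up, the work surface at z = 0. Lengths are in m, angles in rad, forces in N, time in s.
With the tool pointing down it reaches from about 0.425 to 1.025 m from the base axis. Payload 3.6 kg.
Tool frame: the origin (TCP) lies midway between the tips of the shut fingers; the grasp point (between the pads) lies behind it (arm.tcp_to_grasp is the z of the grasp point in the tool frame, in m); z points along the fingers, y is the line along which they close (so a half turn about z gives the same grasp; the last joint's range is limited). The gripper opens to 85 mm and grips with 20 to 120 N. Pads are 22 mm wide; open, the fingers measure 114 mm over their backs; the gripper's body (76 mm by 85 mm) begins 54 mm behind the grasp point. The pads swing forward as they close: fully open they stand 13 mm farther back than shut.
Start: joints at [-1.379, 0.591, 0.048, 1.609, -0.033, 0.943, -0.034], TCP at [0.204, 0.696, 0.231] pointing down, gripper open.
Joint ranges: [-2.69, 2.69], [-0.47, 2.24], [-1.27, 1.36], [0.19, 2.51], [-1.53, 4.68], [0.08, 2.07], [-3.09, 3.09]. Speed limits (rad/s): [2.57, 2.57, 3.14, 3.14, 3.14, 3.14, 3.14].

### API

Orientations are given as a unit quaternion [x, y, z, w].
In Python, from station import arm, vision, sign_off gives the robot as it stands (arm), with the cameras (vision) and the job as plain functions.
- The arm moves only by the tool drive_effector, called as name([rows], argument=value, ...), one row to a line, values as JSON. Schema: {"type":"object","properties":{"increments":{"type":"array","items":{"type":"array","prefixItems":[{"type":"array","items":{"type":"number"},"minItems":3,"maxItems":3},{"type":"number"}],"minItems":2,"maxItems":2},"minItems":1,"maxItems":12},"finger_gap":{"type":"number"},"grip_force":{"type":"number"},"only":{"type":"string"},"quiet":{"type":"boolean"},"lines":{"type":"string"}},"required":["increments"],"additionalProperties":false}. increments is a list of rows, 1 to 12 of them, each written [[dx, dy, dz], turn]: dx, dy, dz in m, then a turn about the tool's z in rad; each row is the pose to reach, as a shift and turn from the pose commanded when the call began, along the tool's axes at that moment; what a row does not reach only later rows make up. A row lasts 1/12 s, in which the tool goes at most 0.0417 m and 0.125 rad, less where a joint would pass 70% of its speed; a pose out of reach is approached as far as the arm can. finger_gap is the opening from 0.0 (shut) to 1.0 (fully open), set as the call begins (left out keeps the last). The fingers move at their own pace and stop on an object; grip_force is the grip in N (left out, the last holds). Time passes only in rows, so rows that do not move let the fingers close. The tool returns the time, the measured TCP pose, the force, the opening and the grip force at its end. only (a regular expression) keeps the lines of the reply that match it, lines (a string "A,B") keeps lines A to B, and quiet returns only ok. Input that does not fit is refused with a message, and nothing moves.
- arm.get_obs(): the state, without advancing time (a new reading comes with each control period).
- vision.get_image(name): name is "side" or "top"; returns a dict with "img" (420x560x3 uint8, red, green, blue), "fx", "fy", "cx", "cy" (pixels), "D" ([k1, k2, p1, p2, k3] as OpenCV has them; the pictures are not rectified), "xyz" and "attitude" of the camera in the world. Camera axes: x right, y down, z forward; pixel columns grow to the right and rows downward; lengths in m; the calibration is good to about 2 mm. A picture is of the moment at which its call begins. There is no depth.
- sign_off(): hands the job in; it is judged then, once.
The state is a dict: "time": time; "q": joint angles; "joint_vel": joint speeds; "joint_efforts": joint torques, N m; "ee_pos": TCP position; "eef_rot": TCP orientation; "wrist_force": force on the tool from outside, world axes, zero at the start; "ft_torque": the same for the moment, N m; "grip_width": opening from 0.0 (shut) to 1.0 (fully open); "grip_force": force on a finger pad.
Only numpy, scipy, OpenCV 4.12 (cv2) and the standard library are available. Lean on these libraries where they do the work, as an engineer would, in place of code of your own. Each camera call takes 0.05 s, during which the arm holds its last target. There are 200 camera calls.

## Working session

There is one attempt and no reset: what is moved stays moved. The work goes in short steps, Python scripts to look and compute and a tool call to move; the robot and the scene stay as the last step left them, time stands still between calls to the robot, and variables do not carry over. Pictures are saved under pics/ and viewed, at most 10 in all, crops included, and the job is handed in when it is done.

```bash
ls; mkdir -p pics; python3 - <<'E'
from station import arm, vision, sign_off
import cv2
for n in("side","top"):
    d=vision.get_image(n); cv2.imwrite(f"pics/{n}0.png",d["img"][:,:,::-1])
    print({k:v for k,v in d.items() if k!="img"})
print(arm.get_obs(), arm.tcp_to_grasp)
E
```

```text
pics
station.py
{'fx': 387.0708131690507, 'fy': 387.0708131690507, 'cx': 282.5792452609354, 'cy': 210.78617003986778, 'D': array([-0.07289226,  0.        ,  0.        ,  0.        ,  0.        ]), 'xyz': array([ 0.40556286, -0.88654396,  0.77867339]), 'attitude': array([ 0.87999676, -0.10063767,  0.04361651, -0.46214215])}
{'fx': 514.0017644335168, 'fy': 514.0017644335168, 'cx': 281.7419644182574, 'cy': 205.68993305729995, 'D': array([-0.11176646,  0.        ,  0.        ,  0.        ,  0.        ]), 'xyz': array([0.43834014, 0.00980371, 1.50169153]), 'attitude': array([ 0.70738602, -0.70429089,  0.0475567 , -0.03630051])}
{'time': 0.1, 'q': array([-1.37949668,  0.59207219,  0.0483233 ,  1.60971131, -0.03329531,
        0.94267698, -0.03371237]), 'joint_vel': array([ 0.00048374, -0.00221945,  0.00080199, -0.00430243, -0.00045691,
       -0.00053941, -0.00283753]), 'joint_efforts': array([ 4.85833487e-03, -5.49992895e+01,  1.55337520e+00, -1.98824251e+01,
        9.73082118e-03,  3.81583566e-03, -6.16885870e-06]), 'ee_pos': array([0.2034928 , 0.69507435, 0.23021694]), 'eef_rot': array([ 1.41892029e-01,  9.89881603e-01, -1.02825606e-03, -8.05419176e-05]), 'wrist_force': array([-0.10951109,  0.80690423,  0.0955485 ]), 'ft_torque': array([-0.05056554, -0.00826214,  0.01592307]), 'grip_force': 0.0, 'grip_width': 0.9953777206525576} -0.0187
```

View pics/side0.png

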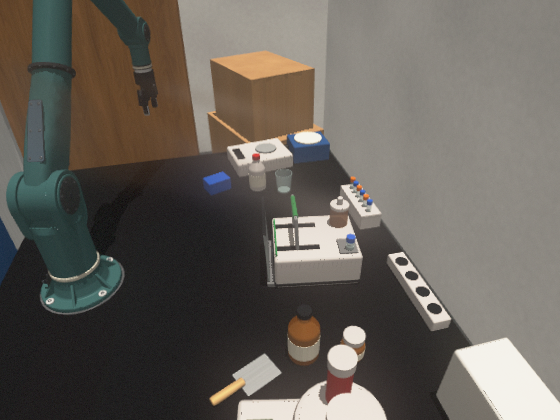

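View pics/top0.png

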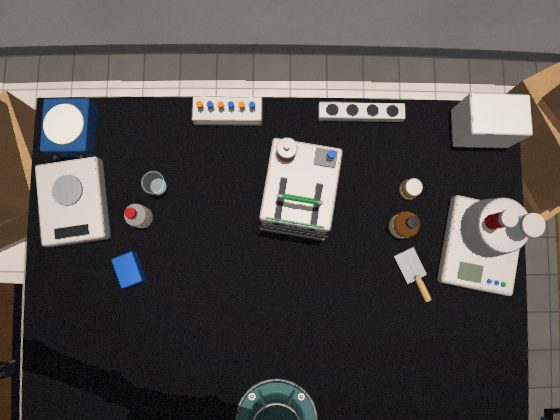

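The top view shows the unit at about (300,188), with the green handle from (282,197) to (320,202) and the flap edge near (295,225). The side view shows the unit at (312,248). I'll enlarge both.

```bash
python3 - <<'E'
import cv2,numpy as np
a=cv2.imread("pics/side0.png")[185:295,240:370]; b=cv2.imread("pics/top0.png")[130:245,250:350]
r=lambda i:cv2.resize(i,(400,600 if 0 else int(i.shape[0]*400/i.shape[1])),interpolation=cv2.INTER_CUBIC)
a,b=r(a),r(b); h=max(a.shape[0],b.shape[0])
p=lambda i:np.vstack([i,np.zeros((h-i.shape[0],400,3),np.uint8)])
cv2.imwrite("pics/z0.png",np.hstack([p(a),p(b)]))
E
```

```text
(no output)
```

View pics/z0.png

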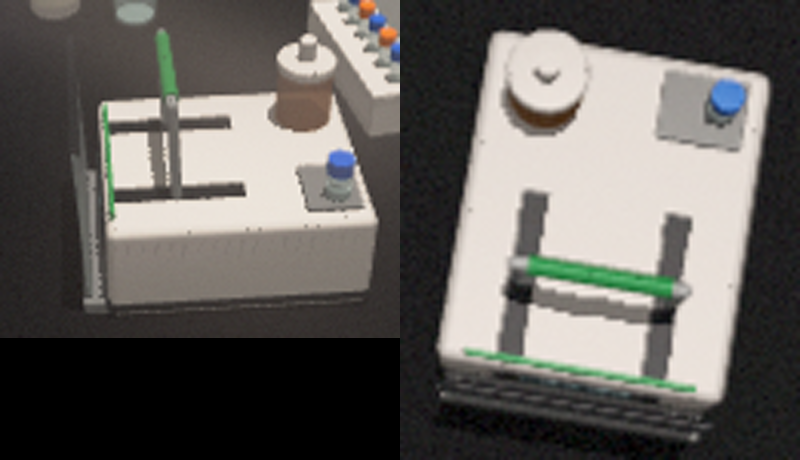

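The left half (side view) shows the nearly upright flap at far left and the green handle from (160,35) to (170,92). The right half (top view) shows the housing's top corners at (496,32), (770,75), (440,352) and (722,403), with the handle between them. The flap's rim is in front, at about (440–700, 395–437).

```bash
cat >h.py <<'E'
import cv2,numpy as np
from scipy.spatial.transform import Rotation as R
def ray(d,px):
    K=np.array([[d["fx"],0,d["cx"]],[0,d["fy"],d["cy"]],[0,0,1]])
    u=cv2.undistortPoints(np.array(px,float).reshape(-1,1,2),K,d["D"]).reshape(-1,2)
    v=np.c_[u,np.ones(len(u))]@R.from_quat(d["attitude"]).as_matrix().T
    return np.array(d["xyz"]),v
def plane(d,px,z):
    c,v=ray(d,px); return c+v*((z-c[2])/v[:,2])[:,None]
def tri(d1,p1,d2,p2):
    c1,v1=ray(d1,[p1]);c2,v2=ray(d2,[p2]);v1,v2=v1[0],v2[0]
    s=np.linalg.lstsq(np.c_[v1,-v2],c2-c1,rcond=None)[0]
    a,b=c1+s[0]*v1,c2+s[1]*v2
    return (a+b)/2,np.linalg.norm(a-b)
def green(d,box):
    x0,y0,x1,y1=box
    h=cv2.cvtColor(d["img"],cv2.COLOR_RGB2HSV)
    m=((h[...,0]>45)&(h[...,0]<80)&(h[...,1]>100)&(h[...,2]>40)).astype(np.uint8)
    m[:y0]=0;m[y1:]=0;m[:,:x0]=0;m[:,x1:]=0
    n,l,s,c=cv2.connectedComponentsWithStats(m,connectivity=8)
    out=[]
    for i in range(1,n):
        if s[i,4]<15: continue
        q=np.argwhere(l==i)[:,::-1].astype(float); cc=q.mean(0)
        a=np.linalg.svd(q-cc,full_matrices=False)[2][0]; t=(q-cc)@a
        out.append((int(s[i,4]),cc,cc+a*t.min(),cc+a*t.max()))
    return sorted(out,key=lambda o:-o[0])
E
python3 - <<'E'
from station import arm, vision, sign_off
from h import *
np.set_printoptions(precision=4,suppress=True)
S,T=vision.get_image("side"),vision.get_image("top")
c=plane(T,[(274,138),(342.5,148.75),(260,218),(330.5,230.75)],.1)
print(c, c.mean(0))
for n,d,b in(("s",S,(260,185,320,290)),("t",T,(250,130,350,245))):
    for o in green(d,b): print(n,*o)
gs=green(S,(285,185,320,225))[0]; gt=green(T,(250,180,350,212))[0]
print("mid",tri(S,gs[1],T,gt[1]))
print("plane .197",plane(T,gt[1:],.197))
E
```

```text
[[ 0.796   0.01    0.1   ]
 [ 0.7668 -0.1817  0.1   ]
 [ 0.5713  0.0472  0.1   ]
 [ 0.5371 -0.146   0.1   ]] [ 0.6678 -0.0676  0.1   ]
s 15 [294.8 211.8] [294.3574 208.9446] [295.1612 214.13  ]
t 154 [300.0974 198.8182] [282.1683 195.9485] [317.3865 201.5855]
mid (array([ 0.6137, -0.0584,  0.1841]), np.float64(0.00016193505413384483))
plane .197 [[ 0.6119 -0.0577  0.197 ]
 [ 0.6191 -0.0117  0.197 ]
 [ 0.605  -0.1021  0.197 ]]
```

```bash
cat >>h.py <<'E'
O=np.array([.6653,-.0672]);YAW=-.16
UX=np.array([np.cos(YAW),np.sin(YAW)]);UY=np.array([-UX[1],UX[0]])
def goto(arm,x,y,z):
    "tool-axes shift and turn to bring the TCP to unit-frame (x,y,z), tool y along unit x"
    o=arm.get_obs();r=R.from_quat(o["eef_rot"]).as_matrix()
    w=np.r_[O+x*UX+y*UY,z]; a=r.T@np.r_[UX,0]
    p=o["ee_pos"]; 
    print("unit pose",np.round([(p[:2]-O)@UX,(p[:2]-O)@UY,p[2]],4),"shift",np.round(r.T@(w-p),4),"turn",round(np.arctan2(-a[0],a[1]),4),"t",o["time"],"F",np.round(o["wrist_force"],2),"grip",round(o["grip_width"],3),round(o["grip_force"],1))
E
```

drive_effector([
  [[0,0,-0.04],0],
  [[0,0,-0.08],0.05],
  [[-0.027,-0.0295,-0.11],0.17],
  [[-0.054,-0.059,-0.12],0.29],
  [[-0.081,-0.0885,-0.12],0.41],
  [[-0.108,-0.118,-0.12],0.53],
  [[-0.135,-0.1475,-0.12],0.65],
  [[-0.162,-0.177,-0.12],0.77],
  [[-0.189,-0.2065,-0.12],0.89],
  [[-0.216,-0.236,-0.12],1.01],
  [[-0.243,-0.2655,-0.12],1.13],
  [[-0.27,-0.295,-0.12],1.25],
], finger_gap=0)

```text
time: 1.2
ee_pos: [0.3803, 0.3348, 0.3514]
eef_rot: [0.696, 0.718, 0.0, -0.0]
wrist_force: [-0.1, 0.3, 0.5]
grip_width: 0.002
grip_force: 0.0
```

```bash
python3 -c "
from station import arm, vision, sign_off
from h import *
goto(arm,-.093,0,.26)"
```

```text
unit pose [-0.3454  0.3514  0.3514] shift [-0.3929  0.1814  0.0912] turn 0.1903 t 1.2 F [-0.15  0.25  0.55] grip 0.002 0.0
```

drive_effector([
  [[-0.036,0.0165,0],0.1],
  [[-0.072,0.033,0],0.19],
  [[-0.108,0.05,0],0.19],
  [[-0.144,0.066,0],0.19],
  [[-0.18,0.083,0.02],0.19],
  [[-0.216,0.1,0.03],0.19],
  [[-0.252,0.116,0.04],0.19],
  [[-0.288,0.133,0.06],0.19],
  [[-0.324,0.15,0.075],0.19],
  [[-0.36,0.166,0.09],0.19],
  [[-0.393,0.181,0.091],0.19],
  [[-0.393,0.181,0.091],0.19],
], finger_gap=0)

```text
time: 2.2
ee_pos: [0.5769, -0.0598, 0.26]
eef_rot: [0.763, 0.646, -0.001, 0.004]
wrist_force: [0.3, -2.2, 1.3]
grip_width: 0.001
grip_force: 0.0
```

```bash
python3 - <<'E'
from station import arm, vision, sign_off
from h import *
goto(arm,-.093,0,.155)
T=vision.get_image("top");S=vision.get_image("side")
r=lambda i:cv2.resize(i,(400,400),interpolation=cv2.INTER_CUBIC)
cv2.imwrite("pics/z1.png",np.hstack([r(S["img"][170:300,230:360]),r(T["img"][130:250,240:360])])[:,:,::-1])
E
```

```text
unit pose [-0.0885 -0.0068  0.26  ] shift [ 0.0075 -0.005   0.105 ] turn -0.006 t 2.2 F [ 0.28 -2.17  1.3 ] grip 0.001 0.0
```

View pics/z1.png

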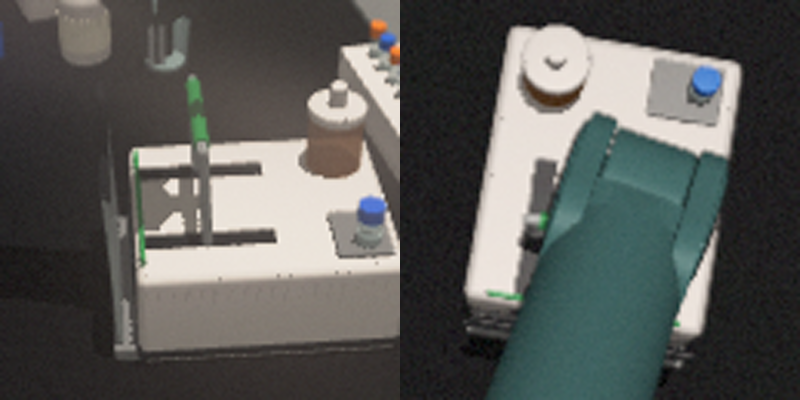

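The side view shows the handle from (193,80) to (203,140), with something dark crossing it near (197,108). In the top view the arm covers the area. I'll check where the TCP projects before going down.

```bash
python3 - <<'E'
from station import arm, vision, sign_off
from h import *
S=vision.get_image("side")
def proj(d,P):
    r=R.from_quat(d["attitude"]).inv(); K=np.array([[d["fx"],0,d["cx"]],[0,d["fy"],d["cy"]],[0,0,1]])
    return cv2.projectPoints(r.apply(np.array(P)-d["xyz"]),np.zeros(3),np.zeros(3),K,d["D"])[0].reshape(-1,2)
U=lambda x,y,z:np.r_[O+x*UX+y*UY,z]
L=[("tcp",arm.get_obs()["ee_pos"]),("h0",U(-.0557,-.047,.2)),("h1",U(-.0557,.047,.2)),("flapR0",U(-.13,-.09,.185)),("flapR.12",U(-.15,-.09,.184)),("flapL0",U(-.13,.09,.185)),("flapL.12",U(-.15,.09,.184)),("hingeR",U(-.13,-.09,.02))]
for n,q in zip(L,proj(S,[l[1] for l in L])): print(n[0],q.round(1),"crop",((q-[230,170])*400/130).round())
cv2.imwrite("pics/z2.png",cv2.resize(S["img"][120:280,230:390],(600,600),interpolation=cv2.INTER_CUBIC)[:,:,::-1])
E
```

```text
tcp [279.3 187.8] crop [152.  55.]
h0 [295.  217.3] crop [200. 146.]
h1 [292.1 197.5] crop [191.  85.]
flapR0 [266.7 233.7] crop [113. 196.]
flapR.12 [258.7 234.4] crop [ 88. 198.]
flapL0 [265.1 195. ] crop [108.  77.]
flapL.12 [258.2 195.7] crop [87. 79.]
hingeR [269.1 281.2] crop [120. 342.]
```

View pics/z2.png

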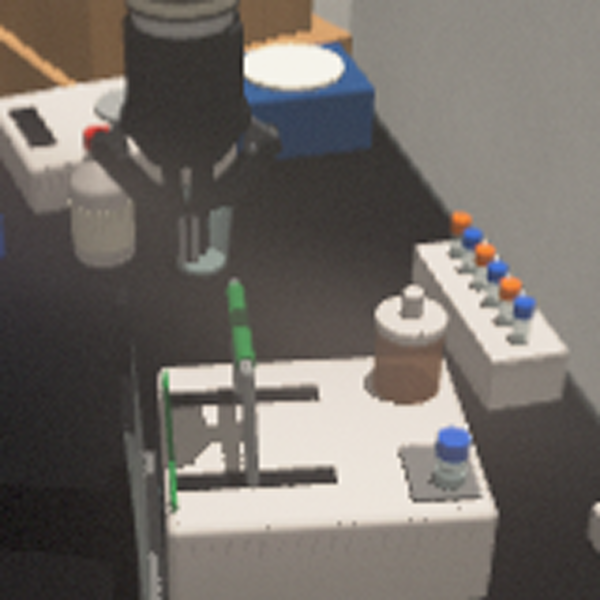

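The dark patch is only the gripper's shadow. The fingers, at about (190,260), match the projected TCP. The handle ends match to within 2 px, and the flap's near top corner matches about 0.03 rad. So the gap is free and I can go down.

drive_effector([
  [[0,0,0],0],
  [[0.007,-0.005,0.01],-0.006],
  [[0.007,-0.005,0.03],-0.006],
  [[0.007,-0.005,0.06],-0.006],
  [[0.007,-0.005,0.09],-0.006],
  [[0.007,-0.005,0.105],-0.006],
  [[0.007,-0.005,0.105],-0.006],
  [[0.007,-0.005,0.105],-0.006],
], finger_gap=0)

```text
time: 3.02
ee_pos: [0.5701, -0.0397, 0.1546]
eef_rot: [0.757, 0.654, -0.001, -0.001]
wrist_force: [0.6, 0.1, 0.5]
grip_width: -0.001
grip_force: 0.0
```

```bash
python3 -c "
from station import arm, vision, sign_off
from h import *
goto(arm,-.195,0,.155)"
```

```text
unit pose [-0.0984  0.012   0.1546] shift [-0.0106 -0.0968 -0.0002] turn 0.0147 t 3.0167 F [0.61 0.1  0.53] grip -0.001 0.0
```

drive_effector([
  [[0,-0.01,0],0.01],
  [[-0.005,-0.025,0],0.014],
  [[-0.01,-0.04,0],0.014],
  [[-0.01,-0.055,0],0.014],
  [[-0.01,-0.07,0],0.014],
  [[-0.01,-0.085,0],0.014],
  [[-0.01,-0.097,0],0.014],
  [[-0.01,-0.097,0],0.014],
  [[-0.01,-0.097,0],0.014],
  [[-0.01,-0.097,0],0.014],
], finger_gap=0)

```text
time: 3.85
ee_pos: [0.4752, -0.0372, 0.1561]
eef_rot: [0.762, 0.648, 0.001, 0.001]
wrist_force: [0.1, 0.3, 0.3]
grip_width: 0.001
grip_force: 0.0
```

```bash
python3 - <<'E'
from station import arm, vision, sign_off
from h import *
goto(arm,-.195,0,.26)
S=vision.get_image("side")
cv2.imwrite("pics/z3.png",cv2.resize(S["img"][150:310,210:370],(600,600),interpolation=cv2.INTER_CUBIC)[:,:,::-1])
E
```

```text
unit pose [-0.1924 -0.0007  0.1561] shift [ 0.0007 -0.0023 -0.1039] turn -0.0016 t 3.85 F [0.15 0.34 0.34] grip 0.001 0.0
```

View pics/z3.png

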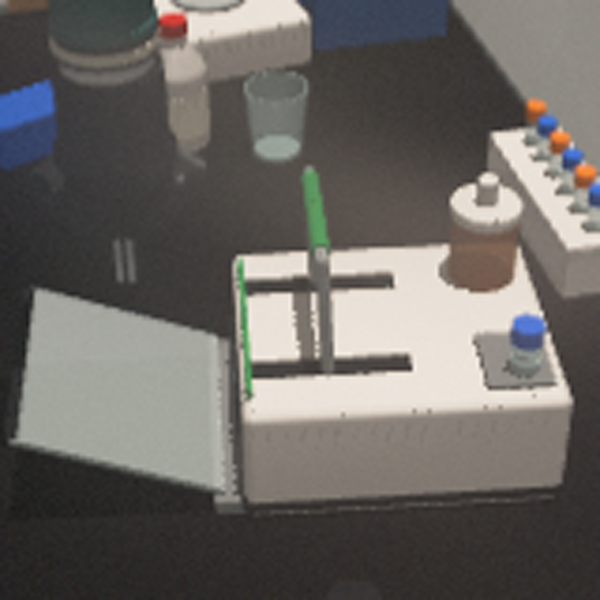

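The flap is swinging down (its plate covers (15–230, 290–490)). The handle is clear and unshadowed, from (310,170) to (320,248). I'll raise and open the gripper, then re-measure the handle.

drive_effector([
  [[0,0,-0.03],0],
  [[0,0,-0.06],0],
  [[0,0,-0.09],0],
  [[0,0,-0.11],0],
  [[0,0,-0.11],0],
  [[0,0,-0.11],0],
  [[0,0,-0.11],0],
], finger_gap=1.0)

```text
time: 4.48
ee_pos: [0.4737, -0.0371, 0.2648]
eef_rot: [0.762, 0.648, -0.0, -0.0]
wrist_force: [-0.4, -0.0, -0.3]
grip_width: 0.981
grip_force: 0.0
```

```bash
python3 - <<'E'
from station import arm, vision, sign_off
from h import *
S=vision.get_image("side"); T=vision.get_image("top")
for o in green(S,(260,180,320,290)): print(o)
g=green(S,(285,185,320,225))[0]
d=T|{}
# top picture pixel from the first look
P,e=tri(S,g[1],T,(300.1,198.8)); print("handle",P,e,"unit",(P[:2]-O)@UX,(P[:2]-O)@UY)
goto(arm,-.0557,0,.265)
E
```

```text
(18, array([294.55555556, 210.61111111]), array([293.81870463, 205.02390958]), array([295.01954173, 214.12930473]))
handle [ 0.61318642 -0.05819452  0.18793257] 2.3440567884806396e-06 unit -0.052882689818005174 0.0005878161850688887
unit pose [-0.1946 -0.001   0.2641] shift [ 0.0013  0.1389 -0.0012] turn -0.002 t 4.5833 F [0.51 0.92 0.45] grip 1.003 0.0
```

drive_effector([
  [[0,0.03,0],0],
  [[0,0.065,0],0],
  [[0.001,0.1,0],0],
  [[0.001,0.125,0],0],
  [[0.001,0.1395,0],0],
  [[0.001,0.1395,0.01],0],
  [[0.001,0.1395,0.03],0],
  [[0.001,0.1395,0.055],0],
  [[0.001,0.1395,0.075],0],
  [[0.001,0.1395,0.083],0],
  [[0.001,0.1395,0.083],0],
  [[0.001,0.1395,0.083],0],
], finger_gap=1.0)

```text
time: 5.58
ee_pos: [0.6106, -0.0589, 0.1817]
eef_rot: [0.762, 0.647, -0.001, -0.001]
wrist_force: [1.5, 0.2, -0.1]
grip_width: 0.996
grip_force: 0.0
```

```bash
python3 - <<'E'
from station import arm, vision, sign_off
from h import *
goto(arm,-.055,0,.181)
S=vision.get_image("side")
cv2.imwrite("pics/z4.png",cv2.resize(S["img"][150:310,210:370],(600,600),interpolation=cv2.INTER_CUBIC)[:,:,::-1])
E
```

```text
unit pose [-0.0554 -0.0006  0.1817] shift [0.0006 0.0004 0.0007] turn -0.0024 t 5.5833 F [ 1.5   0.16 -0.14] grip 0.996 0.0
```

View pics/z4.png

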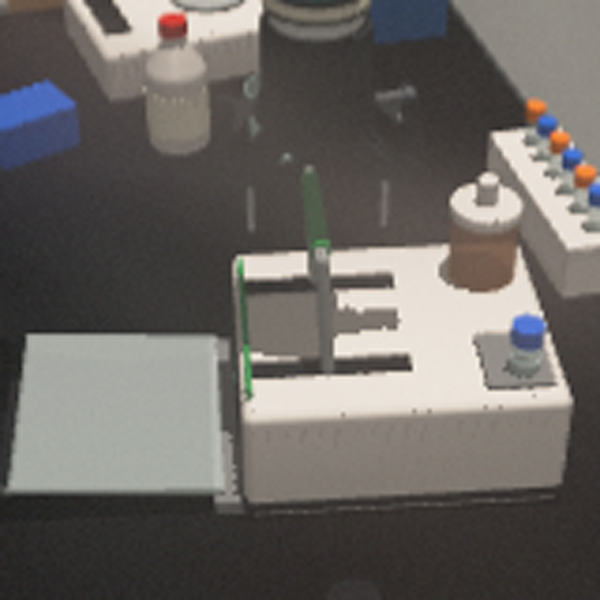

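The flap now lies fully down (10–225, 335–490). The open fingers, at (250,210) and (384,205), straddle the handle at (315,205). I'll close on it.

drive_effector([
  [[0,0,0],0],
  [[0,0,0],0],
  [[0,0,0],0],
  [[0,0,0],0],
  [[0,0,0],0],
  [[0,0,0],0],
  [[0,0,0],0],
  [[0,0,0],0],
  [[0,0,0],0],
  [[0,0,0],0],
], finger_gap=0, grip_force=50)

```text
time: 6.47
ee_pos: [0.6114, -0.0587, 0.1826]
eef_rot: [0.762, 0.648, 0.0, -0.0]
wrist_force: [-1.9, 0.6, 4.7]
grip_width: 0.141
grip_force: 48.7
```

```bash
python3 - <<'E'
from station import arm, vision, sign_off
from h import *
goto(arm,-.055,0,.181)
q0=.4
for q in np.arange(.4,1.51,.1):
    a=.35-q; b=.35-q0
    print(round(q,1),"dy",round(.115*(np.sin(a)-np.sin(b)),4),"dz",round(-.115*(np.cos(a)-np.cos(b)),4))
E
```

```text
unit pose [-0.0546 -0.0002  0.1826] shift [ 0.0002 -0.0004  0.0016] turn -0.0019 t 6.4667 F [-1.9   0.58  4.66] grip 0.141 48.7
0.4 dy 0.0 dz -0.0
0.5 dy -0.0114 dz 0.0011
0.6 dy -0.0227 dz 0.0034
0.7 dy -0.0337 dz 0.0068
0.8 dy -0.0443 dz 0.0113
0.9 dy -0.0544 dz 0.0168
1.0 dy -0.0638 dz 0.0233
1.1 dy -0.0726 dz 0.0307
1.2 dy -0.0806 dz 0.039
1.3 dy -0.0878 dz 0.048
1.4 dy -0.094 dz 0.0576
1.5 dy -0.0992 dz 0.0679
```

drive_effector([
  [[0,-0.006,0.0005],0],
  [[0,-0.0114,0.0011],0],
  [[0,-0.017,0.002],0],
  [[0,-0.0227,0.0034],0],
  [[0,-0.028,0.005],0],
  [[0,-0.0337,0.0068],0],
  [[0,-0.039,0.009],0],
  [[0,-0.0443,0.0113],0],
  [[0,-0.0443,0.0113],0],
  [[0,-0.0443,0.0113],0],
], finger_gap=0, grip_force=50)

```text
time: 7.3
ee_pos: [0.5668, -0.0516, 0.1716]
eef_rot: [0.762, 0.648, -0.0, -0.001]
wrist_force: [-3.8, 0.3, 7.4]
grip_width: 0.145
grip_force: 49.9
```

```bash
python3 - <<'E'
from station import arm, vision, sign_off
from h import *
goto(arm,-.055-.0443,0,.181-.0113)
S=vision.get_image("side")
for o in green(S,(260,180,320,225)): print(o)
E
```

```text
unit pose [-0.0997 -0.0002  0.1716] shift [0.0002 0.0004 0.0019] turn -0.002 t 7.3 F [-3.75  0.31  7.43] grip 0.145 49.9
```

drive_effector([
  [[0,-0.005,0.003],0],
  [[0,-0.010,0.0055],0],
  [[0,-0.015,0.0085],0],
  [[0,-0.0195,0.012],0],
  [[0,-0.024,0.0155],0],
  [[0,-0.0283,0.0194],0],
  [[0,-0.0325,0.0235],0],
  [[0,-0.0363,0.0277],0],
  [[0,-0.0363,0.0277],0],
  [[0,-0.0363,0.0277],0],
], finger_gap=0, grip_force=50)

```text
time: 8.18
ee_pos: [0.5304, -0.0457, 0.1438]
eef_rot: [0.762, 0.648, -0.0, -0.001]
wrist_force: [-3.2, -0.0, 9.5]
grip_width: 0.142
grip_force: 50.2
```

```bash
python3 - <<'E'
from station import arm, vision, sign_off
from h import *
goto(arm,-.055-.0806,0,.181-.039)
S=vision.get_image("side")
cv2.imwrite("pics/z5.png",cv2.resize(S["img"][150:310,210:370],(600,600),interpolation=cv2.INTER_CUBIC)[:,:,::-1])
E
```

```text
unit pose [-0.1367 -0.0002  0.1438] shift [0.0002 0.0011 0.0018] turn -0.0021 t 8.1833 F [-3.21 -0.02  9.55] grip 0.142 50.2
```

View pics/z5.png

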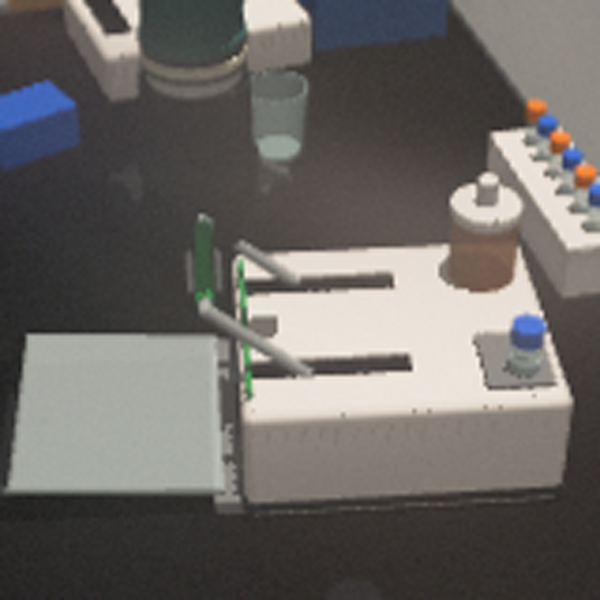

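The handle is held between the fingers at (203,260), and the lever leans forward with its arms over the front edge. The displacement of about 91 mm fits four clicks. Now the fifth.

drive_effector([
  [[0,-0.0036,0.0045],0],
  [[0,-0.0072,0.009],0],
  [[0,-0.01,0.014],0],
  [[0,-0.0126,0.0187],0],
  [[0,-0.0126,0.0187],0],
  [[0,-0.0126,0.0187],0],
  [[0,-0.0126,0.0187],0],
  [[0,-0.0126,0.0187],0],
], finger_gap=0, grip_force=50)

```text
time: 8.9
ee_pos: [0.517, -0.0435, 0.125]
eef_rot: [0.762, 0.648, -0.001, -0.002]
wrist_force: [-5.1, 0.6, 12.1]
grip_width: 0.143
grip_force: 50.4
```

```bash
python3 - <<'E'
from station import arm, vision, sign_off
from h import *
goto(arm,-.1486,0,.125)
S=vision.get_image("side")
o=arm.get_obs();p=o["ee_pos"]; print("disp",np.hypot((p[:2]-O)@UX+.0546,p[2]-.1826),abs(o["joint_vel"]).max())
cv2.imwrite("pics/z6.png",cv2.resize(S["img"][150:310,210:370],(600,600),interpolation=cv2.INTER_CUBIC)[:,:,::-1])
E
```

```text
unit pose [-0.1502 -0.0003  0.125 ] shift [ 0.0003  0.0016 -0.    ] turn -0.0022 t 8.9 F [-5.13  0.63 12.1 ] grip 0.143 50.4
disp 0.11162562628951536 0.001992669192455936
```

View pics/z6.png

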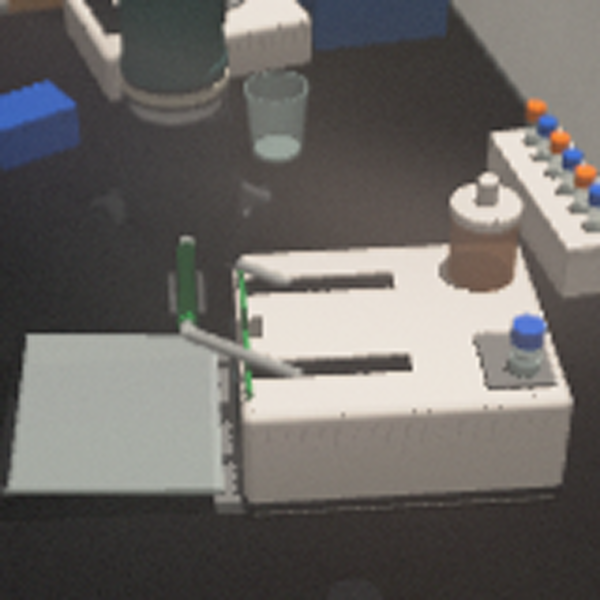

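The fingers hold the handle at (187,280) and the flap is down. The displacement is 111.6 mm and everything is at rest. As a last check, I'll intersect the handle's end in the picture with the unit's y plane.

```bash
python3 - <<'E'
from station import arm, vision, sign_off
from h import *
S=vision.get_image("side")
def at(px,y):
    c,v=ray(S,[px]);v=v[0];n=np.r_[UY,0];s=(y-(c-np.r_[O,0])@n)/(v@n);P=c+s*v
    return np.array([(P[:2]-O)@UX,P[2]])
f=lambda x,y:(210+x/3.75,150+y/3.75)
a,b,c=[at(f(*p),-.055) for p in((320,250),(203,305),(187,325))]
print(a,b,c,"dist4",np.linalg.norm(b-a),"dist5",np.linalg.norm(c-a)); print(arm.get_obs()["wrist_force"])
E
```

```text
[-0.05564952  0.207752  ] [-0.13655092  0.16581643] [-0.14843959  0.1489454 ] dist4 0.09112424746688957 dist5 0.10985541599523001
[-4.97765706  1.01121641 12.09816449]
```

The picture gives 91 mm for the fourth click and 110 mm for the fifth, which agrees with the arm.

```bash
python3 -c "
from station import arm, vision, sign_off
print(sign_off())"
```

```text
the job is handed in; nothing more can be done
None
```

I pulled the flap fully down, drew the lever forward five clicks (handle about 110 mm from its start, measured both at the arm and in the picture), and handed the job in with the fingers still gripping it; the sign-off gave no verdict.

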